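# Open a dial padlock in the bench stop and present it

## Task

Check the opening of this lock-off padlock: slide it, lying on its back with its shackle pointing away over the far bar, square and fully home into the corner where the two low stop bars meet, so that the bars can hold it against turning and pulling. There, turn its dial through the clicks until the pointer clicks in at the index bead beside the shackle, and pull the shackle fully open with the lock still in the corner. Finish with the opened lock lifted by its shackle, all of it at least 15 cm above the bench and still, and keep holding it there; leave the hasp, the dish and the heat sink beside the stop where they are.

Things in the scene. Friction and masses are not known exactly. Their poses are not given: they have to be found in the camera images.
- bench_stop: fixed steel plate 170 x 170 x 6 mm (-90 to +80 mm in its x and y) with two low aluminium stop bars, 10 mm thick, 12 mm high above the plate: the far bar runs along y, inner face at x = +70 mm; the left bar runs along x, inner face at y = +70 mm. They meet far left in the corner for the lock. Origin on the bench under the plate, x away from the robot at yaw 0, z up.
- stop_corner (a point): the corner of the bench stop: where the inner faces of both bars would meet, on the top of the plate (6 mm above the bench)
- padlock: loose aluminium-bodied padlock, about 0.4 kg, on its back on the plate, dial up: 56 mm along x (towards the shackle), 64 along y, 30 thick. Origin: centre of its underside. Starts 10 to 50 mm short of both bars, turned up to 0.3 rad. Home, its axes match the stop's and its origin is at +42, +38, +6 mm in the stop's frame; the shackle then passes 2 mm above the far bar.
- lock_corner (a point): the padlock body's far left lower corner (its +x, +y corner, +28, +32, 0 mm from its origin); it meets stop_corner when the lock is home
- lock_middle (a point): centre of the padlock's body, half-way up (15 mm above its underside)
- dial (a joint): dial angle about the padlock's z, rad, counter-clockwise from above; 0 = pointer at the index bead on the shackle side. It clicks into 12 notches a turn (0, 0.524, 1.047 ...; ticks mark them): a spring draws it into the nearest, about 0.12 N m turns it past. Starts 2 to 4 notches counter-clockwise of 0. The shackle is blocked unless the dial is within about 0.1 rad of 0.
- dial_grip (a point): middle of the dial's wing grip, on the dial's axis, 44.5 mm above the lock's underside. The wing is 9 mm wide, 34 long, 15 high (7.5 mm above and below this point), on a disc 39 mm across; its pointed end, with a white line on top, is the pointer. The point's x axis points along the wing to the pointer.
- shackle (a joint): how far the shackle is drawn out of the body along the padlock's +x, m: 0 locked, 0.014 fully open (a stop). About 3 N of friction; it stays where it is left.
- shackle_grip (a point): middle of the shackle's cross bar (round, 8 mm thick, along the lock's y), 72 mm from the lock's origin along x while locked, 18 mm above its underside. Legs 34 mm apart inside; with the lock home 30 mm are free between the cross bar and the far stop bar. The bar can roll between the fingers, so that the lifted lock swings down to hang below it.
- lockoff_hasp: bystander: flat aluminium lock-off hasp with a steel ring, about 115 x 44 x 7 mm, lying to the right of the stop; leave it where it is
- screw_dish: bystander: round steel screw dish, 97 mm across, 19 mm high, to the left of the stop; leave it where it is
- heat_sink: bystander: black finned heat sink 30 x 40 x 22 mm, far right of the stop; leave it where it is
Mind the look-alikes: they are no part of the job. Of the things that look like the bench_stop, the larger one is meant.

How it is judged:
By the outcome, as a careful person would: the job done as asked, in the order asked, and still so for the second after the job is handed in, while the arm keeps its last pose, push and grip.
It also fails if it takes over 72 s, if anything falls off the work surface, if the arm or the gripper's body presses on something with over 40 N, if the wrist force passes 120 N, or if a joint passes its speed limit or range.

## Robot

A 6-joint arm with a two-finger parallel gripper is mounted at the origin on a cart in front of the work surface, level with it; the furniture and walls round the work are solid. World frame = base frame: x ahead of the robot, y to its left, z up, the work surface at z = 0. Lengths are in m, angles in rad, forces in N, time in s.
With the tool pointing down it reaches from about 0.3 to 0.875 m from the base axis. Payload 6.4 kg.
Tool frame: the origin (TCP) lies where the fingers leave the gripper's body, on its centre line; the fingertips stand 73 mm ahead of it and the grasp point (between the pads) lies 54 mm ahead of it; z points along the fingers, y is the line along which they close (so a half turn about z gives the same grasp; the last joint's range is limited). The gripper opens to 85 mm and grips with 20 to 120 N. Pads are 22 mm wide; open, the fingers measure 114 mm over their backs; the gripper's body (76 mm by 85 mm) begins 54 mm behind the grasp point. The pads swing forward as they close: fully open they stand 13 mm farther back than shut.
Start: joints at [-1.378, 0.181, 1.607, -0, 1.354, -0.206], TCP at [0.223, -0.53, 0.304] pointing down, gripper open.
Joint ranges: [-2.99, 2.99], [-0.89, 2.07], [0.3, 2.58], [-1.14, 4.28], [0, 2.63], [-3.12, 3.12]. Speed limits (rad/s): [2.57, 2.57, 3.01, 3.14, 3.14, 3.14].

## Interface

Orientations are given as a unit quaternion [w, x, y, z].
In Python, from bench import ctrl gives the robot as it stands.
- The arm moves only by the tool carry_out, never from a script. Its argument "steps" is one flat list of numbers, 7 for each row, row after row: the shift along the tool's x, y, z in m, then the turn, a rotation vector about the tool's x, y, z in rad, then the opening, from 0 (shut) to 1 (fully open). In form: [dx, dy, dz, wx, wy, wz, claw, dx, dy, dz, wx, wy, wz, claw, ...]. A call has 1 to 20 rows; each row is the pose to reach, as a shift and turn from the pose commanded when the call began, along the tool's axes at that moment; what a row does not reach only later rows make up. A row lasts 1/10 s, in which the tool goes at most 50 mm and 8.59 degrees, less where a joint would pass 70% of its speed; a pose out of reach is approached as far as the arm can. A call with a gripper value outside its range is refused whole. The fingers move at their own pace and stop on an object; the grip force is fixed at half the most. Time passes only in rows, so rows that repeat a pose let the fingers close. It gives the time, the measured TCP pose, the force, the opening and the grip force at its end, in the units of the state.
- ctrl.get_obs(): the state, without advancing time (a new reading comes with each control period).
- ctrl.camera(name): name is "scene" or "top" or "wrist"; returns the picture (420x560x3 uint8, red, green, blue); there is no depth.
- ctrl.camera_params(name): a dict with "vertical_fov" (degrees; the focal length in pixels is half the picture's height over the tangent of half this angle, whatever the lens; pixels are square), "cx", "cy" (the principal point, pixels), "cam_to_world" (4x4, takes a point from camera to world coordinates); the wrist camera has in their place "hand_eye" (4x4, takes a point from camera to tool coordinates, whose origin is the TCP and whose axes are the flange's). Camera axes: x right, y down, z forward; pixel columns grow to the right and rows downward; lengths in m; the calibration is good to about 2 mm. A picture is of the moment at which its call begins: read the wrist's pose just before it. camera_params takes no time and is no camera call.
- ctrl.hand_in(): hands the job in; it is judged then, once.
The state is a dict: "time_s": time; "q": joint angles; "dq": joint speeds; "joint_efforts": joint torques, N m; "eef_pos": TCP position; "eef_rot": TCP orientation; "wrist_force": force on the tool from outside, world axes, zero at the start; "torque": the same for the moment, N m; "opening": opening from 0.0 (shut) to 1.0 (fully open); "grasp_force": force on a finger pad.
Only numpy, scipy, OpenCV 4.12 (cv2) and the standard library are available. Lean on these libraries where they do the work, as an engineer would, in place of code of your own. Each camera call takes 0.05 s, during which the arm holds its last target. There are 200 camera calls.

## Working session

There is one attempt and no reset: what is moved stays moved. The work goes in short steps, Python scripts to look and compute and a tool call to move; the robot and the scene stay as the last step left them, time stands still between calls to the robot, and variables do not carry over. Pictures are saved under pics/ and viewed, at most 10 in all, crops included, and the job is handed in when it is done.

Besides the shell and the picture viewer there is one more tool, called after "Emit:" as name(argument=value, ...) on one line, values as JSON. carry_out: Moves the arm, as the interface text tells. Its arguments: {"type":"object","properties":{"steps":{"type":"array"}},"required":["steps"]}

```bash
mkdir -p pics; ls; cat > h.py <<'E'
import numpy as np, cv2
from bench import ctrl
from scipy.spatial.transform import Rotation as R
def Rq(q): return R.from_quat([q[1],q[2],q[3],q[0]]).as_matrix()
def snap(name,fn):
    o=ctrl.get_obs(); im=ctrl.camera(name); p=ctrl.camera_params(name)
    if 'hand_eye' in p:
        T=np.eye(4);T[:3,:3]=Rq(o['eef_rot']);T[:3,3]=o['eef_pos'];T=T@np.array(p['hand_eye'])
    else: T=np.array(p['cam_to_world'])
    f=im.shape[0]/2/np.tan(np.radians(p['vertical_fov'])/2)
    np.savez('pics/'+fn+'.npz',T=T,f=f,c=[p['cx'],p['cy']]); cv2.imwrite('pics/'+fn+'.png',im[:,:,::-1]); return im
def ray(fn,u,v):
    d=np.load('pics/'+fn+'.npz');T=d['T'];r=T[:3,:3]@np.array([(u-d['c'][0])/d['f'],(v-d['c'][1])/d['f'],1]);return T[:3,3],r/np.linalg.norm(r)
def atz(fn,u,v,z):
    o,r=ray(fn,u,v);return o+r*(z-o[2])/r[2]
def tri(*obs):
    A=np.zeros((3,3));b=np.zeros(3)
    for fn,u,v in obs:
        o,r=ray(fn,u,v);P=np.eye(3)-np.outer(r,r);A+=P;b+=P@o
    x=np.linalg.solve(A,b);e=[np.linalg.norm((np.eye(3)-np.outer(ray(*q)[1],ray(*q)[1]))@(x-ray(*q)[0])) for q in obs]
    return x,np.array(e)
def proj(fn,X):
    d=np.load('pics/'+fn+'.npz');T=d['T'];c=T[:3,:3].T@(np.asarray(X)-T[:3,3]);return c[:2]/c[2]*d['f']+d['c']
E
python3 - <<'E'
from h import *
np.set_printoptions(precision=4,suppress=True)
for n in('top','scene'):
    im=snap(n,n+'0')
    d=np.load(f'pics/{n}0.npz');print(n,d['T'],d['f'],d['c'])
a=cv2.imread('pics/top0.png');b=cv2.imread('pics/scene0.png')
o=ctrl.get_obs();print(o)
print(ctrl.camera_params('wrist'))
E
```

```text
pics
top [[ 0.017  -0.981   0.1933  0.3054]
 [-0.9999 -0.0171  0.001   0.0139]
 [ 0.0023 -0.1933 -0.9811  1.3919]
 [ 0.      0.      0.      1.    ]] 493.3003600466911 [278.0903 210.3071]
scene [[-0.761  -0.4929  0.4219  0.1371]
 [-0.6487  0.5653 -0.5096  0.5987]
 [ 0.0127 -0.6615 -0.7499  0.8948]
 [ 0.      0.      0.      1.    ]] 420.9804474587142 [279.015  209.5482]
{'time_s': 0.1, 'q': array([-1.3783,  0.1815,  1.6079,  0.    ,  1.3538, -0.2063]), 'dq': array([-0.0014, -0.0028, -0.0023, -0.0007, -0.0003,  0.0006]), 'joint_efforts': array([  0.    , -44.5876, -35.2239,  -0.0002,   0.0041,   0.    ]), 'eef_pos': array([ 0.2232, -0.5295,  0.3031]), 'eef_rot': array([-0.0008,  0.9802,  0.1981,  0.    ]), 'wrist_force': array([ 0.3872, -1.0849, -0.6139]), 'torque': array([0.0037, 0.0358, 0.0465]), 'grasp_force': 0.0, 'opening': 1.001727803992469}
{'vertical_fov': 69.90990469652507, 'cx': 275.689939136152, 'cy': 212.79179955446685, 'hand_eye': array([[ 0.001 , -0.9631, -0.269 ,  0.0667],
       [ 1.    ,  0.0008,  0.0011, -0.0004],
       [-0.0009, -0.269 ,  0.9631, -0.0708],
       [ 0.    ,  0.    ,  0.    ,  1.    ]])}
```

View pics/top0.png

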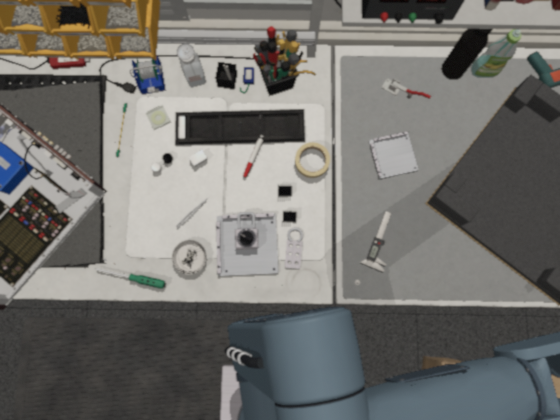

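View pics/scene0.png

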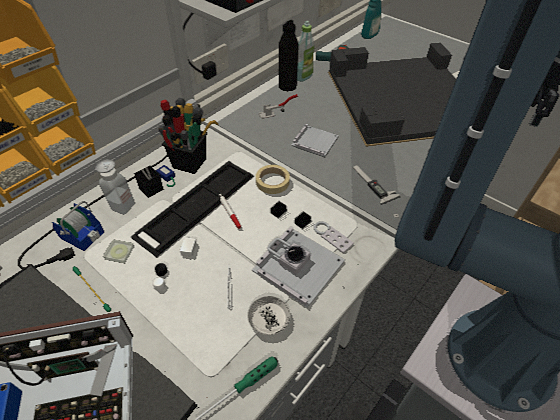

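The large bench stop is at about (248,244) in the top view and (300,265) in the scene view. The padlock is on it, with its dial at (245,237) and (293,255). The dish is at (190,258), the hasp at (294,248) and a heat sink at (289,216). The plate at (395,155) is the smaller look-alike.

```bash
python3 - <<'E'
from h import *
np.set_printoptions(precision=4,suppress=True)
print('dial',tri(('top0',245,237),('scene0',293,254)))
for uv in [(217,213),(277,211),(278,275),(219,277)]: print(atz('top0',*uv,.006))
for n in [(190,258,.01),(294,248,.005),(289,216,.02),(285,191,.02)]: print(atz('top0',*n))
o=ctrl.get_obs();M=Rq(o['eef_rot']);print(M)
t=np.array([.26,.08,.36])
# camera above: want wrist camera to look at target
print(M.T@(t-o['eef_pos']))
E
```

```text
dial (array([0.4961, 0.1059, 0.0391]), array([0.001, 0.001]))
[0.5676 0.1899 0.006 ]
[0.5764 0.0184 0.006 ]
[0.3945 0.0125 0.006 ]
[0.3861 0.1769 0.006 ]
[0.4373 0.2597 0.01  ]
[ 0.471  -0.0314  0.005 ]
[ 0.5599 -0.0158  0.02  ]
[ 0.6323 -0.0035  0.02  ]
[[ 0.9215  0.3883 -0.0003]
 [ 0.3883 -0.9215  0.0015]
 [ 0.0003 -0.0015 -1.    ]]
[ 0.2706 -0.5475 -0.056 ]
```

Emit:
carry_out(steps=[0.518, -0.465, 0.053, 0, 0, 0.34, 1, 0.518, -0.465, 0.053, 0, 0, 0.34, 1, 0.518, -0.465, 0.053, 0, 0, 0.34, 1, 0.518, -0.465, 0.053, 0, 0, 0.34, 1, 0.518, -0.465, 0.053, 0, 0, 0.34, 1, 0.518, -0.465, 0.053, 0, 0, 0.34, 1, 0.518, -0.465, 0.053, 0, 0, 0.34, 1, 0.518, -0.465, 0.053, 0, 0, 0.34, 1, 0.518, -0.465, 0.053, 0, 0, 0.34, 1, 0.518, -0.465, 0.053, 0, 0, 0.34, 1, 0.518, -0.465, 0.053, 0, 0, 0.34, 1, 0.518, -0.465, 0.053, 0, 0, 0.34, 1, 0.518, -0.465, 0.053, 0, 0, 0.34, 1, 0.518, -0.465, 0.053, 0, 0, 0.34, 1, 0.518, -0.465, 0.053, 0, 0, 0.34, 1, 0.518, -0.465, 0.053, 0, 0, 0.34, 1, 0.518, -0.465, 0.053, 0, 0, 0.34, 1, 0.518, -0.465, 0.053, 0, 0, 0.34, 1, 0.518, -0.465, 0.053, 0, 0, 0.34, 1, 0.518, -0.465, 0.053, 0, 0, 0.34, 1])

```text
time_s: 2.1
eef_pos: [0.5201, 0.0988, 0.2512]
eef_rot: [0.0, 1.0, 0.029, 0.0]
wrist_force: [0.5, -0.0, -1.0]
opening: 0.996
grasp_force: 0.0
```

```bash
python3 - <<'E'
from h import *
snap('wrist','w1')
i=cv2.imread('pics/w1.png');cv2.imwrite('pics/w1b.png',cv2.resize(i,(800,600),interpolation=cv2.INTER_CUBIC))
print(ctrl.get_obs())
E
```

```text
{'time_s': 2.15, 'q': array([-3.62533498e-02,  1.33801958e-01,  1.77276006e+00,  1.58213891e-05,
        1.23463546e+00,  1.47709133e+00]), 'dq': array([ 6.99241085e-03,  2.17171112e-03, -3.90180466e-03,  1.23101776e-04,
       -1.09951403e-05,  1.47908544e-03]), 'joint_efforts': array([-3.79257894e-02, -4.01553154e+01, -3.32092381e+01, -2.22569062e-03,
        6.78539291e-04, -1.78368198e-03]), 'eef_pos': array([0.52008311, 0.09901812, 0.25113406]), 'eef_rot': array([5.37753024e-06, 9.99587497e-01, 2.87192648e-02, 1.97657958e-04]), 'wrist_force': array([ 0.48630927, -0.82907101, -0.06312388]), 'torque': array([ 0.01230158, -0.00786766,  0.0119894 ]), 'grasp_force': 0.0, 'opening': 1.0001299047831949}
```

View pics/w1b.png

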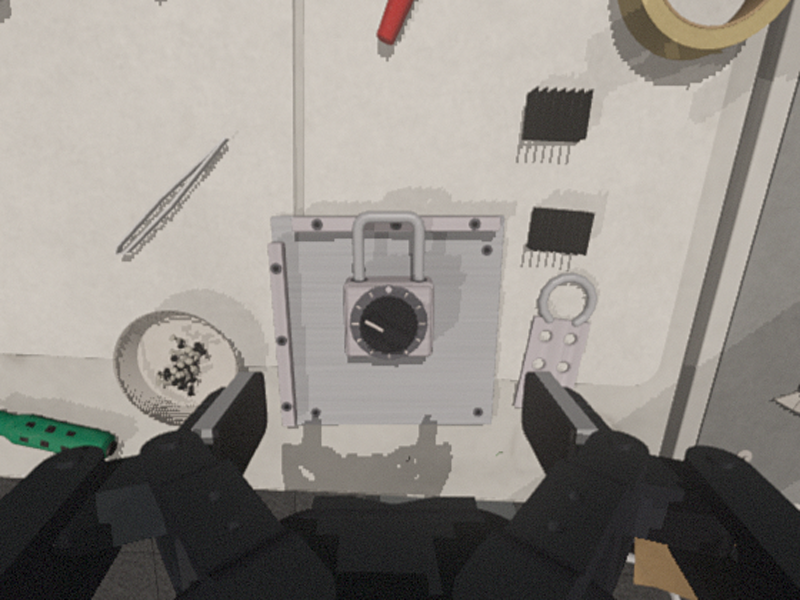

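The wrist view shows the padlock nearly square on the plate, its body top spanning (346,282) to (434,358) and its dial at (389,323). The pointer is at about (365,320), two notches counter-clockwise. I'll take one zoom for precise corners.

```bash
python3 - <<'E'
from h import *
i=cv2.imread('pics/w1.png')[140:305,175:395];cv2.imwrite('pics/w1c.png',cv2.resize(i,(800,600),interpolation=cv2.INTER_CUBIC))
E
```

```text
(no output)
```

View pics/w1c.png

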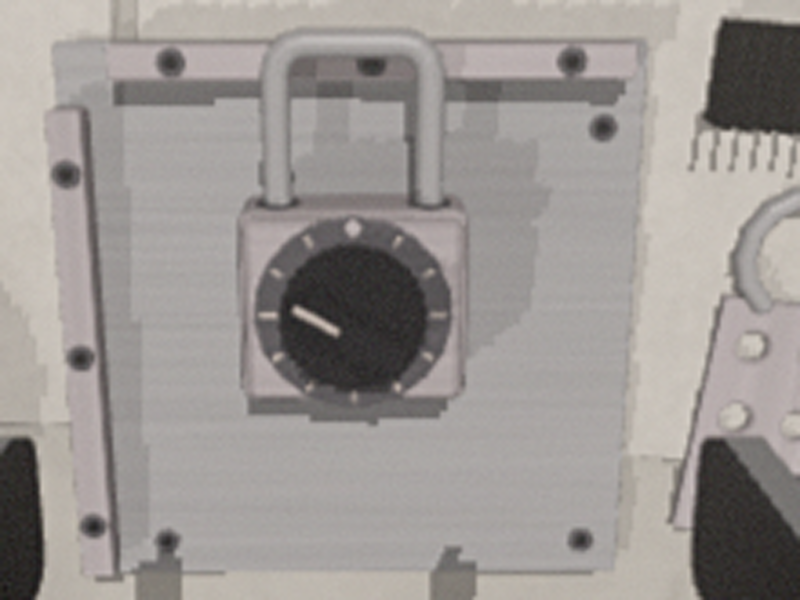

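```bash
cat >> h.py <<'E'
from scipy.optimize import least_squares
def fit2(fn,model,px,x0):
    model=np.array(model)/1000.;px=np.array(px,float)
    def W(p): c,s=np.cos(p[2]),np.sin(p[2]);return np.c_[p[0]+c*model[:,0]-s*model[:,1],p[1]+s*model[:,0]+c*model[:,1],model[:,2]]
    r=least_squares(lambda p:np.concatenate([proj(fn,w)-q for w,q in zip(W(p),px)]),x0)
    return r.x,np.abs(r.fun).max()
E
python3 - <<'E'
from h import *
np.set_printoptions(precision=4,suppress=True)
cv=lambda L:[(175.+x/3.636,140+y/3.636) for x,y in L]
S,e=fit2('w1',[(80,80,6),(80,-90,6),(-90,-90,6),(70,-90,18)],cv([(53,42),(645,41),(613,570),(634,79)]),[.49,.1,.05]);print('stop',S,e)
L,e=fit2('w1',[(28,32,36),(28,-32,36),(-28,-32,36),(-28,32,36)],cv([(240,201),(467,201),(466,399),(242,399)]),[.49,.1,.05]);print('lock',L,e)
c,s=np.cos(S[2]),np.sin(S[2])
l=np.array([[c,s],[-s,c]])@(L[:2]-S[:2]);print('lock in stop mm',l*1e3,'yaw',L[2]-S[2])
H=S[:2]+np.array([[c,-s],[s,c]])@[.042,.038];print('home',H)
print(tri(('w1',175+353/3.636,140+316/3.636),('scene0',293,254),('top0',245,237)), atz('w1',175+355/3.636,140+43/3.636,.024), [atz('w1',175+a/3.636,140+b/3.636,.058) for a,b in((295,310),(338,332))])
E
```

```text
stop [0.4838 0.1075 0.0663] 4.311665511014496
lock [0.4961 0.1004 0.0577] 1.6805457073504613
lock in stop mm [11.8153 -7.8681] yaw -0.008510679475799442
home [0.5232 0.1482]
(array([0.4952, 0.1041, 0.04  ]), array([0.004 , 0.0029, 0.0014])) [0.5651 0.104  0.024 ] [array([0.5002, 0.1154, 0.058 ]), array([0.495 , 0.1042, 0.058 ])]
```

```bash
python3 - <<'E'
from h import *
np.set_printoptions(precision=4,suppress=True)
cv=lambda L:np.array([(175.+x/3.636,140+y/3.636) for x,y in L])
def f(m,p,x0):
    m=np.array(m)/1e3
    def W(q): c,s=np.cos(q[2]),np.sin(q[2]);return np.c_[q[0]+c*m[:,0]-s*m[:,1],q[1]+s*m[:,0]+c*m[:,1],m[:,2]+q[3]]
    r=least_squares(lambda q:np.concatenate([proj('w1',w)-b for w,b in zip(W(q),p)]),x0+[0]);print(r.x);print(r.fun.reshape(-1,2))
f([(80,80,6),(80,-90,6),(-90,-90,6)],cv([(53,42),(645,41),(613,570)]),[.49,.1,.05])
f([(28,32,36),(28,-32,36),(-28,-32,36),(-28,32,36)],cv([(240,201),(467,201),(466,399),(242,399)]),[.49,.1,.05])
d=np.load('pics/w1.npz');print(d['T'],d['f'],d['c'])
E
```

```text
[ 0.4838  0.1058  0.0609 -0.0022]
[[-0.1965  0.2122]
 [ 0.3976  0.0227]
 [-0.2304 -0.2692]]
[ 0.4949  0.1004  0.0577 -0.0039]
[[-1.2222  0.7789]
 [ 1.2136  0.7894]
 [ 0.0707 -0.8248]
 [-0.0613 -0.823 ]]
[[ 0.0581 -0.9617 -0.2677  0.5866]
 [-0.9983 -0.0557 -0.0166  0.1026]
 [ 0.001   0.2682 -0.9634  0.322 ]
 [ 0.      0.      0.      1.    ]] 300.41350987203566 [275.6899 212.7918]
```

Emit:
carry_out(steps=[-0.025, -0.004, 0.04, 0, 0, 0, 1, -0.025, -0.004, 0.08, 0, 0, 0, 1, -0.025, -0.004, 0.11, 0, 0, 0, 1, -0.025, -0.004, 0.135, 0, 0, 0, 1, -0.025, -0.004, 0.15, 0, 0, 0, 1, -0.025, -0.004, 0.159, 0, 0, 0, 1, -0.025, -0.004, 0.159, 0, 0, 0, 1, -0.025, -0.004, 0.159, 0, 0, 0, 1])

```text
time_s: 2.95
eef_pos: [0.4954, 0.1022, 0.0925]
eef_rot: [0.0, 1.0, 0.029, 0.0]
wrist_force: [-0.3, -1.0, 0.4]
opening: 1.001
grasp_force: 0.0
```

```bash
python3 - <<'E'
from h import *
snap('wrist','w2')
i=cv2.imread('pics/w2.png');cv2.imwrite('pics/w2b.png',cv2.resize(i,(800,600),interpolation=cv2.INTER_CUBIC))
E
```

```text
(no output)
```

View pics/w2b.png

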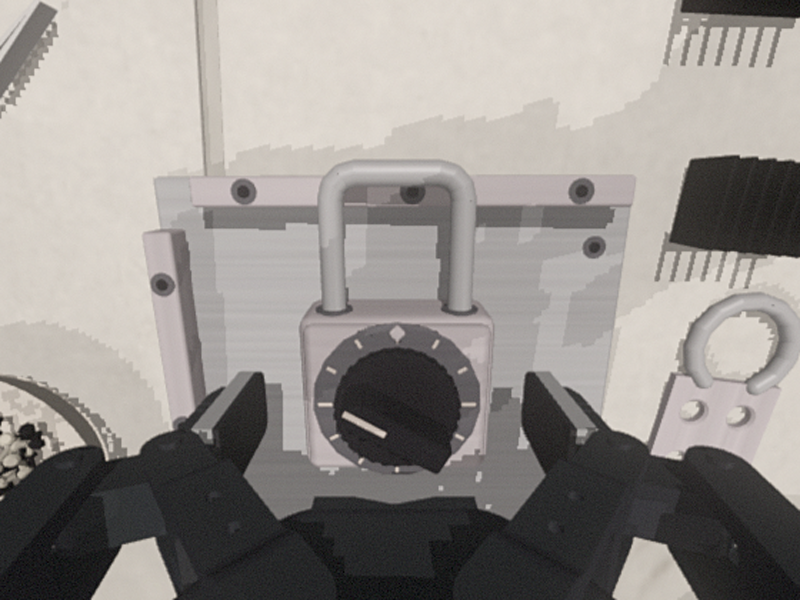

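The lock is centred between the fingers (its edges are at x 303 and 493, the fingers at 265 and 524), and the pads overlap the body side. Close.

Emit:
carry_out(steps=[0, 0, 0, 0, 0, 0, 0.6, 0, 0, 0, 0, 0, 0, 0.6, 0, 0, 0, 0, 0, 0, 0.6, 0, 0, 0, 0, 0, 0, 0.6, 0, 0, 0, 0, 0, 0, 0.6, 0, 0, 0, 0, 0, 0, 0.6])

```text
time_s: 3.6
eef_pos: [0.4957, 0.1021, 0.0936]
eef_rot: [0.0, 1.0, 0.03, 0.001]
wrist_force: [-2.3, -1.3, 9.5]
opening: 0.725
grasp_force: 64.5
```

Emit:
carry_out(steps=[0.008, -0.01, -0.001, 0, 0, 0, 0.6, 0.016, -0.02, -0.001, 0, 0, 0, 0.6, 0.022, -0.03, -0.001, 0, 0, 0, 0.6, 0.026, -0.036, -0.001, 0, 0, 0, 0.6, 0.026, -0.038, -0.001, 0, 0, 0, 0.6, 0.026, -0.038, -0.001, 0, 0, 0, 0.6, 0.026, -0.038, -0.001, 0, 0, 0, 0.6])

```text
time_s: 4.3
eef_pos: [0.5198, 0.142, 0.0936]
eef_rot: [-0.0, 1.0, 0.03, 0.002]
wrist_force: [2.3, -1.7, 3.9]
opening: 0.725
grasp_force: 66.7
```

Emit:
carry_out(steps=[0.001, 0, 0, 0, 0, 0, 0.6, 0.002, 0, 0, 0, 0, 0, 0.6, 0.003, 0, 0, 0, 0, 0, 0.6, 0.004, 0, 0, 0, 0, 0, 0.6, 0.005, 0, 0, 0, 0, 0, 0.6, 0.005, 0, 0, 0, 0, 0, 0.6])

```text
time_s: 4.9
eef_pos: [0.5206, 0.1421, 0.0935]
eef_rot: [0.0, 1.0, 0.03, -0.004]
wrist_force: [-15.9, -3.7, 25.0]
opening: 0.723
grasp_force: 69.0
```

Emit:
carry_out(steps=[-0.003, 0, 0, 0, 0, 0, 0.6, -0.003, -0.001, 0, 0, 0, 0, 0.6, -0.003, -0.002, 0, 0, 0, 0, 0.6, -0.003, -0.003, 0, 0, 0, 0, 0.6, -0.003, -0.004, 0, 0, 0, 0, 0.6, -0.003, -0.005, 0, 0, 0, 0, 0.6, -0.003, -0.006, 0, 0, 0, 0, 0.6, -0.003, -0.006, 0, 0, 0, 0, 0.6])

```text
time_s: 5.7
eef_pos: [0.5208, 0.1468, 0.0936]
eef_rot: [0.001, 1.0, 0.029, 0.0]
wrist_force: [0.0, -7.5, 8.0]
opening: 0.719
grasp_force: 67.2
```

Emit:
carry_out(steps=[0.001, -0.001, 0, 0, 0, 0, 0.6, 0.002, -0.002, 0, 0, 0, 0, 0.6, 0.002, -0.002, 0, 0, 0, 0, 0.6])

```text
time_s: 6.0
eef_pos: [0.5213, 0.1474, 0.0936]
eef_rot: [0.002, 1.0, 0.03, -0.002]
wrist_force: [-8.3, -16.1, 17.5]
opening: 0.721
grasp_force: 68.2
```

Emit:
carry_out(steps=[0, 0, 0, 0, 0, 0, 1, 0, 0, 0, 0, 0, 0, 1, 0, 0, 0, 0, 0, 0, 1, 0, 0, 0, 0, 0, 0, 1, 0, 0, -0.03, 0, 0, 0, 1, 0, 0, -0.07, 0, 0, 0, 1, 0, 0, -0.1, 0, 0, 0, 1, 0, 0, -0.1, 0, 0, 0, 1, 0, 0, -0.1, 0, 0, 0, 1])

```text
time_s: 6.9
eef_pos: [0.5224, 0.1503, 0.1934]
eef_rot: [-0.0, 1.0, 0.03, 0.001]
wrist_force: [0.1, 0.6, -0.3]
opening: 1.002
grasp_force: 0.0
```

```bash
python3 - <<'E'
from h import *
snap('wrist','w3')
i=cv2.imread('pics/w3.png')[100:325,110:410];cv2.imwrite('pics/w3b.png',cv2.resize(i,(800,600),interpolation=cv2.INTER_CUBIC))
E
```

```text
(no output)
```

View pics/w3b.png

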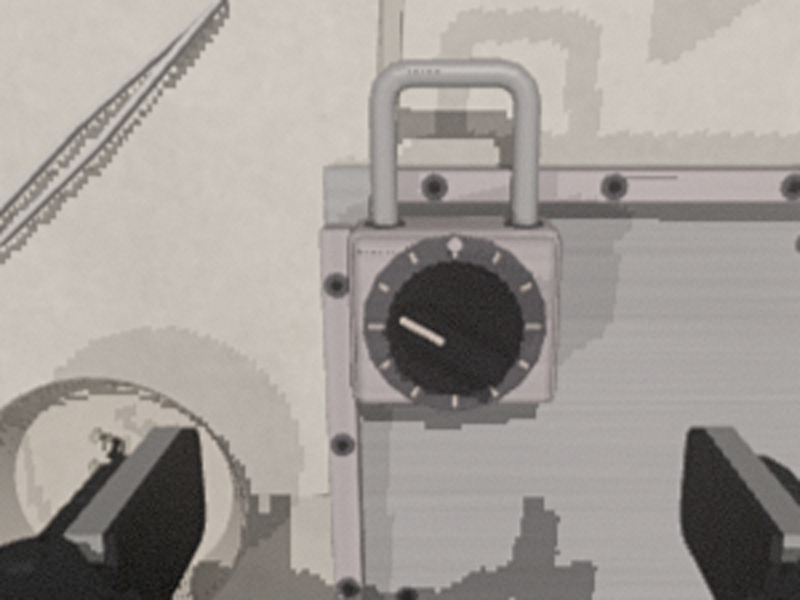

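```bash
python3 - <<'E'
from h import *
np.set_printoptions(precision=4,suppress=True)
g=lambda x,y,z:atz('w3',110+x/2.667,100+y/2.667,z)
for n,a in dict(farbarL=(420,203,.018),farbarR=(780,203,.018),leftbar0=(350,232,.018),leftbar1=(360,590,.018),platefl=(325,167,.006),plateleft=(325,225,.018),
 bFL=(352,224,.036),bFR=(558,226,.036),bNR=(552,402,.036),bNL=(357,400,.036),bead=(455,244,.043),dialc=(455,322,.043),tip=(402,320,.058),tail=(443,343,.058),shack=(455,74,.024),legL=(385,220,.024),legR=(525,220,.024)).items(): print(n,g(*a))
o=ctrl.get_obs();print(o['eef_pos'],o['eef_rot'])
E
```

```text
farbarL [0.5514 0.1585 0.018 ]
farbarR [0.5581 0.0475 0.018 ]
leftbar0 [0.5411 0.1798 0.018 ]
leftbar1 [0.4127 0.1724 0.018 ]
platefl [0.5593 0.1896 0.006 ]
plateleft [0.5428 0.1876 0.018 ]
bFL [0.5469 0.1774 0.036 ]
bFR [0.5499 0.1181 0.036 ]
bNR [0.4955 0.1145 0.036 ]
bNL [0.4925 0.1742 0.036 ]
bead [0.5443 0.1476 0.043 ]
dialc [0.5214 0.1461 0.043 ]
tip [0.5257 0.1609 0.058 ]
tail [0.5198 0.1495 0.058 ]
shack [0.5903 0.1503 0.024 ]
legL [0.5466 0.1687 0.024 ]
legR [0.5491 0.1264 0.024 ]
[0.5216 0.1501 0.1922] [-0.0001  0.9996  0.0295 -0.0005]
```

Fit says the lock touches the left bar, but there may be a few mm left at the far bar. I'll push the near face with shut fingers to seat and square it.

Emit:
carry_out(steps=[-0.03, 0.003, 0, 0, 0, 0, 0, -0.056, 0.003, 0, 0, 0, 0, 0, -0.056, 0.003, 0, 0, 0, 0, 0, -0.056, 0.003, 0.02, 0, 0, 0, 0, -0.056, 0.003, 0.05, 0, 0, 0, 0, -0.056, 0.003, 0.08, 0, 0, 0, 0, -0.056, 0.003, 0.098, 0, 0, 0, 0, -0.056, 0.003, 0.103, 0, 0, 0, 0, -0.056, 0.003, 0.103, 0, 0, 0, 0])

```text
time_s: 7.85
eef_pos: [0.4658, 0.1437, 0.0886]
eef_rot: [0.0, 1.0, 0.029, -0.001]
wrist_force: [0.6, 0.5, 0.4]
opening: -0.0
grasp_force: 0.0
```

Emit:
carry_out(steps=[0.004, 0, 0, 0, 0, 0, 0, 0.008, 0, 0, 0, 0, 0, 0, 0.01, 0, 0, 0, 0, 0, 0, 0.012, 0, 0, 0, 0, 0, 0, 0.013, 0, 0, 0, 0, 0, 0, 0.014, 0, 0, 0, 0, 0, 0, 0.015, 0, 0, 0, 0, 0, 0, 0.015, 0, 0, 0, 0, 0, 0])

```text
time_s: 8.65
eef_pos: [0.4813, 0.1446, 0.0898]
eef_rot: [0.0, 1.0, 0.029, -0.0]
wrist_force: [0.3, 0.4, 0.3]
opening: 0.0
grasp_force: 0.1
```

Emit:
carry_out(steps=[0.001, 0, 0, 0, 0, 0, 0, 0.002, 0, 0, 0, 0, 0, 0, 0.003, 0, 0, 0, 0, 0, 0, 0.003, 0, 0, 0, 0, 0, 0])

```text
time_s: 9.05
eef_pos: [0.4831, 0.1448, 0.0894]
eef_rot: [0.0, 1.0, 0.029, -0.002]
wrist_force: [-4.3, -0.6, 2.2]
opening: 0.004
grasp_force: 2.4
```

Emit:
carry_out(steps=[0.001, 0, 0, 0, 0, 0, 0, 0.002, 0, 0, 0, 0, 0, 0, 0.003, 0, 0, 0, 0, 0, 0, 0.003, 0, 0, 0, 0, 0, 0])

```text
time_s: 9.45
eef_pos: [0.487, 0.1449, 0.0895]
eef_rot: [0.0, 1.0, 0.029, -0.001]
wrist_force: [-3.9, -0.1, -0.9]
opening: -0.004
grasp_force: 1.8
```

Emit:
carry_out(steps=[0.001, 0, 0, 0, 0, 0, 0, 0.002, 0, 0, 0, 0, 0, 0, 0.003, 0, 0, 0, 0, 0, 0, 0.003, 0, 0, 0, 0, 0, 0])

```text
time_s: 9.85
eef_pos: [0.4875, 0.145, 0.0894]
eef_rot: [0.0, 1.0, 0.03, -0.004]
wrist_force: [-15.1, -2.1, 12.1]
opening: 0.001
grasp_force: 7.5
```

Emit:
carry_out(steps=[0.001, 0, 0, 0, 0, 0, 0, 0.002, 0, 0, 0, 0, 0, 0, 0.002, 0, 0, 0, 0, 0, 0])

```text
time_s: 10.15
eef_pos: [0.4878, 0.1451, 0.0891]
eef_rot: [0.0, 1.0, 0.03, -0.006]
wrist_force: [-20.1, -2.8, 15.5]
opening: 0.003
grasp_force: 10.3
```

Emit:
carry_out(steps=[-0.015, 0, 0, 0, 0, 0, 0, -0.02, 0.03, 0, 0, 0, 0, 0, -0.02, 0.06, 0, 0, 0, 0, 0, 0.01, 0.06, 0, 0, 0, 0, 0, 0.0325, 0.06, 0, 0, 0, 0, 0, 0.0325, 0.055, 0, 0, 0, 0, 0, 0.0325, 0.051, 0, 0, 0, 0, 0, 0.0325, 0.05, 0, 0, 0, 0, 0, 0.0325, 0.05, 0, 0, 0, 0, 0])

```text
time_s: 11.05
eef_pos: [0.5269, 0.0977, 0.0897]
eef_rot: [-0.0, 1.0, 0.03, -0.0]
wrist_force: [0.1, 0.4, -0.6]
opening: -0.003
grasp_force: 0.0
```

Emit:
carry_out(steps=[0, -0.001, 0, 0, 0, 0, 0, 0, -0.002, 0, 0, 0, 0, 0, 0, -0.003, 0, 0, 0, 0, 0, 0, -0.003, 0, 0, 0, 0, 0])

```text
time_s: 11.45
eef_pos: [0.5275, 0.1003, 0.0899]
eef_rot: [-0.0, 1.0, 0.029, 0.0]
wrist_force: [-0.4, -0.4, 0.1]
opening: -0.001
grasp_force: 0.0
```

Emit:
carry_out(steps=[0, -0.001, 0, 0, 0, 0, 0, 0, -0.002, 0, 0, 0, 0, 0, 0, -0.003, 0, 0, 0, 0, 0, 0, -0.003, 0, 0, 0, 0, 0])

```text
time_s: 11.85
eef_pos: [0.5276, 0.1019, 0.09]
eef_rot: [0.001, 1.0, 0.03, -0.0]
wrist_force: [-0.1, -8.2, 1.6]
opening: 0.002
grasp_force: 4.0
```

Emit:
carry_out(steps=[0, -0.001, 0, 0, 0, 0, 0, 0, -0.002, 0, 0, 0, 0, 0, 0, -0.003, 0, 0, 0, 0, 0, 0, -0.003, 0, 0, 0, 0, 0])

```text
time_s: 12.25
eef_pos: [0.5276, 0.1025, 0.0901]
eef_rot: [0.003, 1.0, 0.03, -0.0]
wrist_force: [-1.1, -20.5, 2.2]
opening: -0.0
grasp_force: 10.3
```

Emit:
carry_out(steps=[0, 0.012, 0, 0, 0, 0, 0, 0, 0.012, -0.03, 0, 0, 0, 0, 0, 0.012, -0.07, 0, 0, 0, 0, 0, -0.02, -0.1, 0, 0, 0, 0.35, 0, -0.044, -0.1, 0, 0, 0, 0.35, 0, -0.044, -0.1, 0, 0, 0, 0.35, 0, -0.044, -0.1, 0, 0, 0, 0.35, 0, -0.044, -0.1, 0, 0, 0, 0.35])

```text
time_s: 13.05
eef_pos: [0.5242, 0.1495, 0.1891]
eef_rot: [0.0, 1.0, 0.029, -0.001]
wrist_force: [0.4, 0.4, -0.4]
opening: 0.349
grasp_force: 0.0
```

```bash
python3 - <<'E'
from h import *
snap('wrist','w4')
i=cv2.imread('pics/w4.png')[100:325,110:410];cv2.imwrite('pics/w4b.png',cv2.resize(i,(800,600),interpolation=cv2.INTER_CUBIC))
E
```

```text
(no output)
```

View pics/w4b.png

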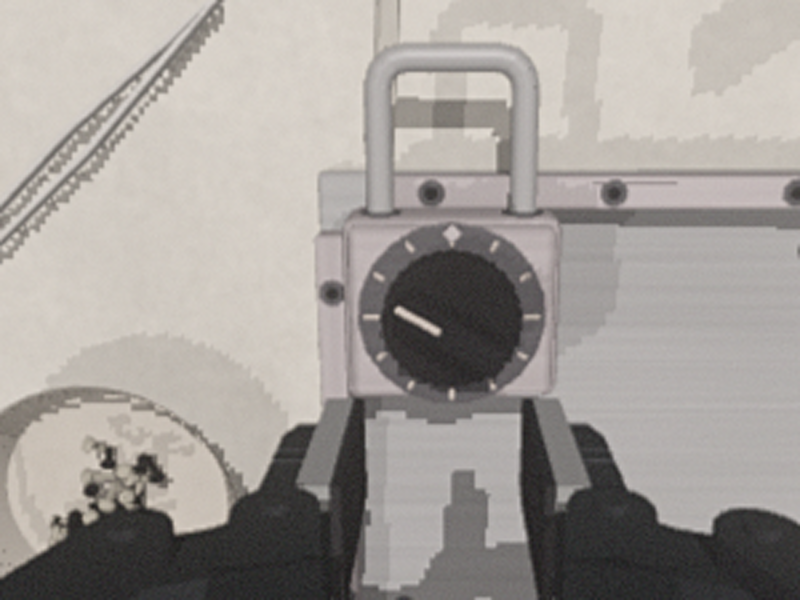

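The body's far edge (y≈212) now hides the bar's inner face and the lock is tight on the left bar. The dial centre is at (452,313) and the pointer at (398,310).

```bash
python3 - <<'E'
from h import *
np.set_printoptions(precision=4,suppress=True)
g=lambda x,y,z:atz('w4',110+x/2.667,100+y/2.667,z)
for n,a in dict(farbarM=(575,209,.018),farbarR=(790,211,.018),bFL=(347,213,.036),bFR=(558,213,.036),bNR=(553,394,.036),bNL=(350,395,.036),bead=(452,234,.043),dialc=(452,313,.043),tip=(398,310,.058),tail=(438,332,.058),t3=(368,317,.043),t9=(533,317,.043),t6=(452,394,.043),shack=(452,57,.024)).items(): print(n,g(*a))
o=ctrl.get_obs();M=Rq(o['eef_rot']);print(o['eef_pos'],np.arctan2(M[1,0],M[0,0]))
a,b=g(398,310,.058),g(438,332,.058);print('ptr yaw',np.arctan2(*(a-b)[1::-1]))
a,b=g(452,234,.043),g(452,394,.043);print('lock yaw',np.arctan2(*(a-b)[1::-1]),(a+b)/2,np.linalg.norm(a-b))
a,b=g(368,317,.043),g(533,317,.043);print((a+b)/2)
E
```

```text
farbarM [0.5544 0.1105 0.018 ]
farbarR [0.5577 0.0451 0.018 ]
bFL [0.5522 0.1776 0.036 ]
bFR [0.5557 0.1183 0.036 ]
bNR [0.5011 0.1144 0.036 ]
bNL [0.4972 0.1752 0.036 ]
bead [0.5493 0.1479 0.043 ]
dialc [0.5267 0.1465 0.043 ]
tip [0.5311 0.1612 0.058 ]
tail [0.5257 0.1503 0.058 ]
t3 [0.5241 0.1701 0.043 ]
t9 [0.5269 0.1235 0.043 ]
t6 [0.5022 0.1449 0.043 ]
shack [0.5961 0.1506 0.024 ]
[0.5243 0.1494 0.1891] 0.05802300233948725
ptr yaw 1.1060618062131435
lock yaw 0.06303166330513023 [0.5257 0.1464 0.043 ] 0.047180034253889044
[0.5255 0.1468 0.043 ]
```

Emit:
carry_out(steps=[0.001, 0.003, 0, 0, 0, -0.15, 0.35, 0.001, 0.003, 0, 0, 0, -0.3, 0.35, 0.001, 0.003, 0, 0, 0, -0.45, 0.35, 0.001, 0.003, 0, 0, 0, -0.6, 0.35, 0.001, 0.003, 0, 0, 0, -0.75, 0.35, 0.001, 0.003, 0, 0, 0, -0.9, 0.35, 0.001, 0.003, 0, 0, 0, -1.048, 0.35, 0.001, 0.003, 0.02, 0, 0, -1.048, 0.35, 0.001, 0.003, 0.04, 0, 0, -1.048, 0.35, 0.001, 0.003, 0.055, 0, 0, -1.048, 0.35, 0.001, 0.003, 0.065, 0, 0, -1.048, 0.35, 0.001, 0.003, 0.07, 0, 0, -1.048, 0.35, 0.001, 0.003, 0.07, 0, 0, -1.048, 0.35, 0.001, 0.003, 0.07, 0, 0, -1.048, 0.35])

```text
time_s: 14.5
eef_pos: [0.5262, 0.1472, 0.1204]
eef_rot: [0.0, 0.851, 0.526, 0.0]
wrist_force: [0.1, -0.1, 0.5]
opening: 0.35
grasp_force: 0.0
```

Emit:
carry_out(steps=[0, 0, 0, 0, 0, 0, 0.02, 0, 0, 0, 0, 0, 0, 0.02, 0, 0, 0, 0, 0, 0, 0.02, 0, 0, 0, 0, 0, 0, 0.02, 0, 0, 0, 0, 0, 0, 0.02])

```text
time_s: 15.0
eef_pos: [0.526, 0.1475, 0.1208]
eef_rot: [0.0, 0.851, 0.526, 0.0]
wrist_force: [-2.2, 0.2, 5.9]
opening: 0.082
grasp_force: 60.0
```

Emit:
carry_out(steps=[0, 0, 0, 0, 0, 0.1, 0.02, 0, 0, 0, 0, 0, 0.2, 0.02, 0, 0, 0, 0, 0, 0.3, 0.02, 0, 0, 0, 0, 0, 0.4, 0.02, 0, 0, 0, 0, 0, 0.5, 0.02, 0, 0, 0, 0, 0, 0.6, 0.02, 0, 0, 0, 0, 0, 0.7, 0.02, 0, 0, 0, 0, 0, 0.8, 0.02, 0, 0, 0, 0, 0, 0.9, 0.02, 0, 0, 0, 0, 0, 1.0, 0.02, 0, 0, 0, 0, 0, 1.048, 0.02, 0, 0, 0, 0, 0, 1.048, 0.02, 0, 0, 0, 0, 0, 1.048, 0.02])

```text
time_s: 16.3
eef_pos: [0.5262, 0.1471, 0.1208]
eef_rot: [0.0, 1.0, 0.029, 0.001]
wrist_force: [-1.9, -0.4, 4.8]
opening: 0.083
grasp_force: 59.9
```

```bash
python3 - <<'E'
from h import *
o=ctrl.get_obs();M=Rq(o['eef_rot']);print(o['eef_pos'],np.arctan2(M[1,0],M[0,0]),o['wrist_force'],o['torque'],o['opening'],o['q'])
E
```

```text
[0.52624893 0.14710534 0.12081283] 0.05896487904645449 [-1.86393092 -0.38702266  4.76007034] [-0.16232457  0.26189245  0.02795674] 0.0829298855001784 [ 5.54499875e-02  3.56653702e-01  1.80313884e+00 -4.21712286e-04
  9.80618680e-01  1.56751612e+00]
```

Emit:
carry_out(steps=[0, 0, 0, 0, 0, 0, 0.35, 0, 0, 0, 0, 0, 0, 0.35, 0, 0, -0.02, 0, 0, 0, 0.35, 0, 0, -0.05, 0, 0, 0, 0.3, 0, 0, -0.07, 0, 0, 0, 0.3, 0, 0, -0.07, 0, 0, 0, 0.3, 0, 0, -0.07, 0, 0, 0, 0.3])

```text
time_s: 17.0
eef_pos: [0.5258, 0.1472, 0.1898]
eef_rot: [-0.0, 1.0, 0.029, 0.0]
wrist_force: [-0.7, 0.2, -0.0]
opening: 0.302
grasp_force: 0.0
```

```bash
python3 - <<'E'
from h import *
snap('wrist','w5')
i=cv2.imread('pics/w5.png')[90:315,110:410];cv2.imwrite('pics/w5b.png',cv2.resize(i,(800,600),interpolation=cv2.INTER_CUBIC))
E
```

```text
(no output)
```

View pics/w5b.png

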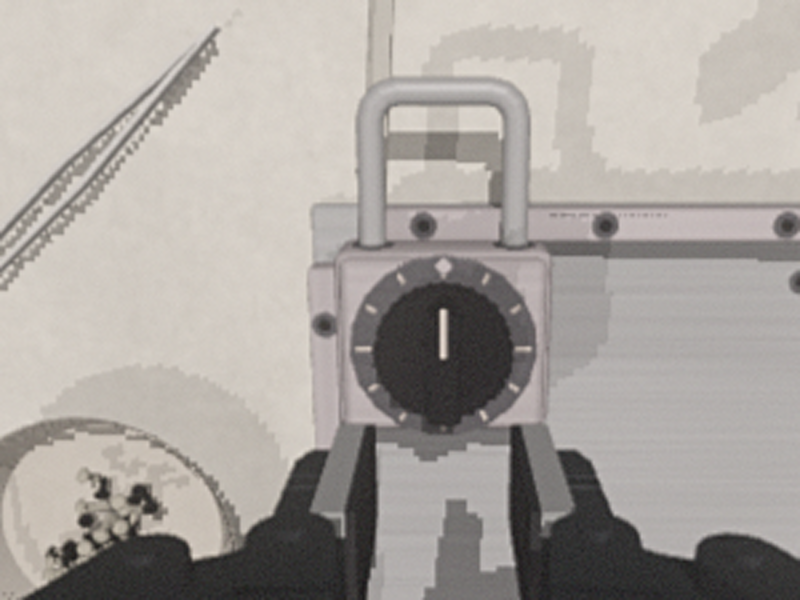

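The pointer is now in line with the index bead (443,267), the lock is still home, and the cross bar's middle is at (443,91). Next I'll check the cross bar's height from two views.

```bash
python3 - <<'E'
from h import *
np.set_printoptions(precision=4,suppress=True)
print(tri(('w1',175+353/3.636,140+43/3.636),('w2',397/1.4286,172/1.4286)))
print(atz('w5',110+443/2.667,90+91/2.667,.024))
c,s=np.cos(.06),np.sin(.06);print('from dial',.526+.072*c,.1468+.072*s)
E
```

```text
(array([0.5655, 0.1048, 0.0292]), array([0.0003, 0.0003]))
[0.596  0.1508 0.024 ]
from dial 0.5978704388753348 0.15111740846652003
```

Emit:
carry_out(steps=[0.01, 0, 0, 0, 0, -0.145, 0.28, 0.02, 0, 0, 0, 0, -0.29, 0.28, 0.03, 0, 0, 0, 0, -0.435, 0.28, 0.04, 0, 0, 0, 0, -0.58, 0.28, 0.05, 0, 0, 0, 0, -0.725, 0.28, 0.06, 0, 0, 0, 0, -0.87, 0.28, 0.07, 0, 0, 0, 0, -1.015, 0.28, 0.071, 0, 0, 0, 0, -1.16, 0.28, 0.071, 0, 0, 0, 0, -1.3, 0.28, 0.071, 0, 0, 0, 0, -1.45, 0.28, 0.071, 0, 0, 0, 0, -1.569, 0.28, 0.071, 0, 0.03, 0, 0, -1.569, 0.28, 0.071, 0, 0.05, 0, 0, -1.569, 0.28, 0.071, 0, 0.06, 0, 0, -1.569, 0.28, 0.071, 0, 0.06, 0, 0, -1.569, 0.28])

```text
time_s: 18.55
eef_pos: [0.5949, 0.1512, 0.1269]
eef_rot: [-0.002, 0.687, 0.727, -0.002]
wrist_force: [-0.1, -0.8, -0.4]
opening: 0.279
grasp_force: 0.0
```

```bash
python3 - <<'E'
from h import *
o=ctrl.get_obs();M=Rq(o['eef_rot']);print(o['eef_pos'],np.arctan2(M[1,0],M[0,0]),o['q'])
snap('wrist','w6')
i=cv2.imread('pics/w6.png');cv2.imwrite('pics/w6b.png',cv2.resize(i,(800,600),interpolation=cv2.INTER_CUBIC))
E
```

```text
[0.59489122 0.15118747 0.12690297] 1.6276734040056229 [ 5.57616922e-02  4.73842683e-01  1.61763966e+00 -1.15255676e-05
  1.05557210e+00 -1.10966788e-03]
```

View pics/w6b.png

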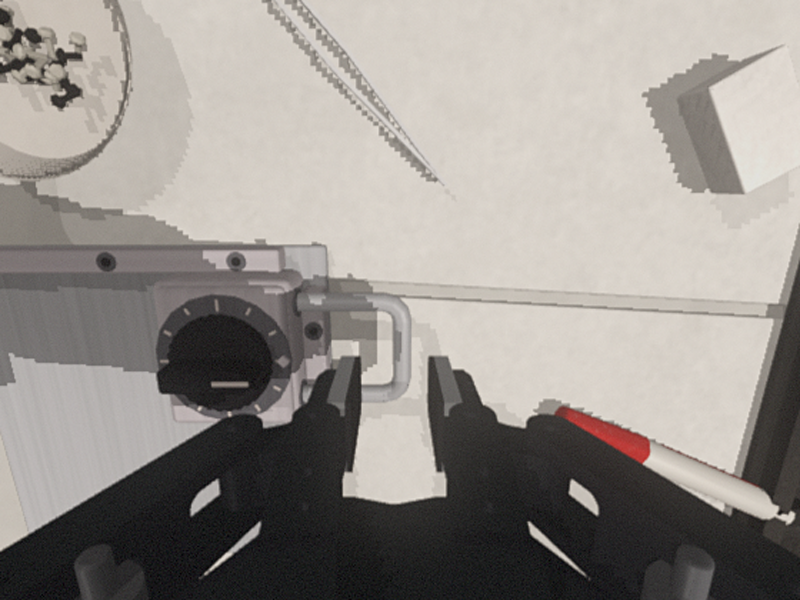

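The cross bar (x≈402) lies between the fingers (358 and 430), about 3 mm toward the outer one. Correct for that, descend and grip.

Emit:
carry_out(steps=[0, 0.003, 0.012, 0, 0, 0, 0.28, 0, 0.003, 0.024, 0, 0, 0, 0.28, 0, 0.003, 0.034, 0, 0, 0, 0.28, 0, 0.003, 0.041, 0, 0, 0, 0.28, 0, 0.003, 0.044, 0, 0, 0, 0.28, 0, 0.003, 0.044, 0, 0, 0, 0.28])

```text
time_s: 19.2
eef_pos: [0.5993, 0.1515, 0.0852]
eef_rot: [-0.0, 0.687, 0.727, -0.0]
wrist_force: [0.1, -0.0, -0.1]
opening: 0.278
grasp_force: 0.0
```

Emit:
carry_out(steps=[0, 0, 0, 0, 0, 0, 0.02, 0, 0, 0, 0, 0, 0, 0.02, 0, 0, 0, 0, 0, 0, 0.02, 0, 0, 0, 0, 0, 0, 0.02, 0, 0, 0, 0, 0, 0, 0.02])

```text
time_s: 19.7
eef_pos: [0.5997, 0.1515, 0.0861]
eef_rot: [0.0, 0.687, 0.727, 0.0]
wrist_force: [-1.4, -0.3, 1.4]
opening: 0.057
grasp_force: 59.0
```

Emit:
carry_out(steps=[0, 0.002, 0, 0, 0, 0, 0.02, 0, 0.004, 0, 0, 0, 0, 0.02, 0, 0.006, 0, 0, 0, 0, 0.02, 0, 0.008, 0, 0, 0, 0, 0.02, 0, 0.01, 0, 0, 0, 0, 0.02, 0, 0.012, 0, 0, 0, 0, 0.02, 0, 0.014, 0, 0, 0, 0, 0.02, 0, 0.014, 0, 0, 0, 0, 0.02])

```text
time_s: 20.5
eef_pos: [0.6122, 0.1523, 0.0849]
eef_rot: [-0.001, 0.687, 0.727, -0.002]
wrist_force: [-7.4, -0.4, 1.9]
opening: 0.063
grasp_force: 59.1
```

Emit:
carry_out(steps=[0, 0.001, 0, 0, 0, 0, 0.02, 0, 0.002, 0, 0, 0, 0, 0.02, 0, 0.003, 0, 0, 0, 0, 0.02, 0, 0.003, 0, 0, 0, 0, 0.02])

```text
time_s: 20.9
eef_pos: [0.6128, 0.1524, 0.0836]
eef_rot: [-0.003, 0.687, 0.727, -0.004]
wrist_force: [-12.4, -1.2, 2.6]
opening: 0.064
grasp_force: 59.2
```

Emit:
carry_out(steps=[0, 0.001, 0, 0, 0, 0, 0.02, 0, 0.003, 0, 0, 0, 0, 0.02, 0, 0.004, 0, 0, 0, 0, 0.02, 0, 0.004, 0, 0, 0, 0, 0.02, 0, 0.004, 0, 0, 0, 0, 0.02])

```text
time_s: 21.4
eef_pos: [0.6136, 0.1525, 0.0818]
eef_rot: [-0.006, 0.686, 0.727, -0.007]
wrist_force: [-19.9, -3.0, 3.5]
opening: 0.059
grasp_force: 59.4
```

```bash
python3 - <<'E'
from h import *
snap('wrist','w7')
i=cv2.imread('pics/w7.png');cv2.imwrite('pics/w7b.png',cv2.resize(i,(800,600),interpolation=cv2.INTER_CUBIC))
E
```

```text
(no output)
```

View pics/w7b.png

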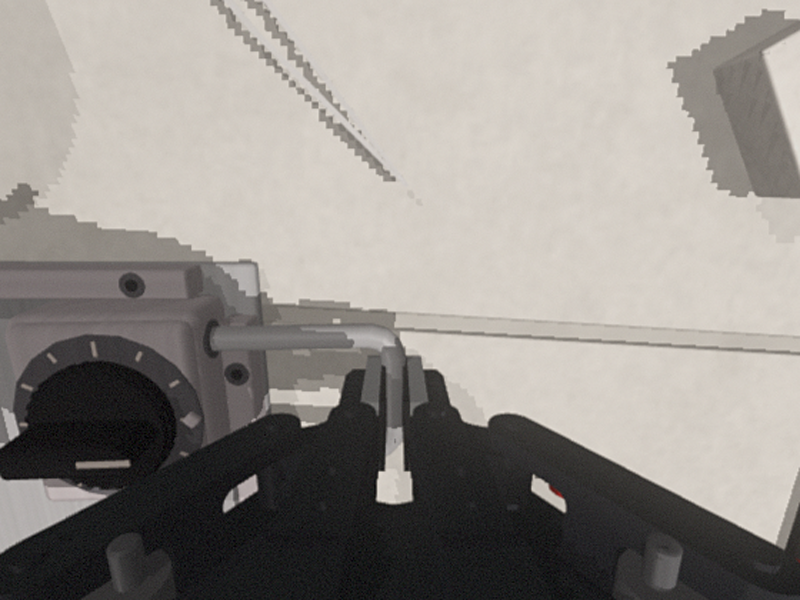

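The shackle stands fully drawn, the lock body is still against the bars and the dial is still at the bead. Now relax the pull and lift along an arc so the body tips up about its near edge.

Emit:
carry_out(steps=[0, -0.003, 0, 0, 0, 0, 0.02, 0, -0.005, 0, 0, 0, 0, 0.02, 0, -0.005, -0.004, 0, 0, 0, 0.02, 0, -0.006, -0.012, 0, 0, 0, 0.02, 0, -0.009, -0.02, 0, 0, 0, 0.02, 0, -0.012, -0.03, 0, 0, 0, 0.02, 0, -0.016, -0.04, 0, 0, 0, 0.02, 0, -0.021, -0.05, 0, 0, 0, 0.02, 0, -0.027, -0.06, 0, 0, 0, 0.02, 0, -0.036, -0.07, 0, 0, 0, 0.02, 0, -0.047, -0.08, 0, 0, 0, 0.02, 0, -0.062, -0.09, 0, 0, 0, 0.02, 0, -0.08, -0.1, 0, 0, 0, 0.02, 0, -0.085, -0.11, 0, 0, 0, 0.02, 0, -0.085, -0.12, 0, 0, 0, 0.02, 0, -0.085, -0.13, 0, 0, 0, 0.02])

```text
time_s: 23.05
eef_pos: [0.5366, 0.1479, 0.2174]
eef_rot: [0.001, 0.687, 0.727, 0.001]
wrist_force: [-0.3, 0.1, -2.9]
opening: 0.058
grasp_force: 58.9
```

Emit:
carry_out(steps=[0, 0, -0.015, 0, 0, 0, 0.02, 0, 0, -0.03, 0, 0, 0, 0.02, 0, 0, -0.045, 0, 0, 0, 0.02, 0, 0, -0.06, 0, 0, 0, 0.02, 0, 0, -0.075, 0, 0, 0, 0.02, 0, 0, -0.09, 0, 0, 0, 0.02, 0, 0, -0.105, 0, 0, 0, 0.02, 0, 0, -0.12, 0, 0, 0, 0.02, 0, 0, -0.135, 0, 0, 0, 0.02, 0, 0, -0.145, 0, 0, 0, 0.02, 0, 0, -0.15, 0, 0, 0, 0.02, 0, 0, -0.15, 0, 0, 0, 0.02, 0, 0, -0.15, 0, 0, 0, 0.02, 0, 0, -0.15, 0, 0, 0, 0.02, 0, 0, -0.15, 0, 0, 0, 0.02, 0, 0, -0.15, 0, 0, 0, 0.02, 0, 0, -0.15, 0, 0, 0, 0.02, 0, 0, -0.15, 0, 0, 0, 0.02])

```text
time_s: 24.85
eef_pos: [0.5358, 0.1479, 0.3658]
eef_rot: [-0.0, 0.687, 0.727, -0.0]
wrist_force: [0.7, 0.6, -3.3]
opening: 0.063
grasp_force: 59.0
```

Emit:
carry_out(steps=[0, 0, 0, 0, 0, 0, 0.02, 0, 0, 0, 0, 0, 0, 0.02, 0, 0, 0, 0, 0, 0, 0.02, 0, 0, 0, 0, 0, 0, 0.02, 0, 0, 0, 0, 0, 0, 0.02, 0, 0, 0, 0, 0, 0, 0.02, 0, 0, 0, 0, 0, 0, 0.02, 0, 0, 0, 0, 0, 0, 0.02, 0, 0, 0, 0, 0, 0, 0.02, 0, 0, 0, 0, 0, 0, 0.02, 0, 0, 0, 0, 0, 0, 0.02, 0, 0, 0, 0, 0, 0, 0.02, 0, 0, 0, 0, 0, 0, 0.02, 0, 0, 0, 0, 0, 0, 0.02, 0, 0, 0, 0, 0, 0, 0.02, 0, 0, 0, 0, 0, 0, 0.02, 0, 0, 0, 0, 0, 0, 0.02, 0, 0, 0, 0, 0, 0, 0.02, 0, 0, 0, 0, 0, 0, 0.02, 0, 0, 0, 0, 0, 0, 0.02])

```text
time_s: 26.85
eef_pos: [0.5358, 0.1479, 0.3659]
eef_rot: [-0.0, 0.687, 0.727, -0.0]
wrist_force: [-0.4, 0.1, -3.5]
opening: 0.064
grasp_force: 59.1
```

```bash
python3 - <<'E'
from h import *
ims=[]
for k in range(6):
    a=snap('scene',f's{k}').astype(int)
    ims.append(a)
for b in ims[1:]: print((np.abs(b-ims[0]).max(2)>40).sum(),end=' ')
s0=cv2.imread('pics/scene0.png')[:,:,::-1].astype(int)
for n,(u,v) in dict(dish=(270,317),hasp=(333,236),sink=(303,219)).items(): print(n,np.abs(s0-ims[0])[v-10:v+10,u-10:u+10].mean())
# body: bright aluminium region at expected hanging place
g=np.array([.5358,.148,.312])
for dz in(0,-.04,-.06,-.086,-.114): 
    for dx in (0,-.03):
        u,v=proj('s0',g+[dx,0,dz]).astype(int);print(dz,dx,(u,v),ims[0][v,u])
o=ctrl.get_obs();print(o['eef_pos'],o['wrist_force'],o['torque'],np.abs(o['dq']).max())
E
```

```text
1 0 0 0 1 dish 5.245
hasp 5.541666666666667
sink 88.71166666666667
0 0 (np.int64(269), np.int64(176)) [81 82 78]
0 -0.03 (np.int64(281), np.int64(183)) [162 141  99]
-0.04 0 (np.int64(269), np.int64(190)) [153 149 149]
-0.04 -0.03 (np.int64(280), np.int64(197)) [238 235 220]
-0.06 0 (np.int64(269), np.int64(197)) [214 210 197]
-0.06 -0.03 (np.int64(280), np.int64(204)) [35 37 34]
-0.086 0 (np.int64(269), np.int64(205)) [215 210 197]
-0.086 -0.03 (np.int64(280), np.int64(212)) [74 72 70]
-0.114 0 (np.int64(269), np.int64(213)) [224 222 207]
-0.114 -0.03 (np.int64(280), np.int64(220)) [163 160 151]
[0.53579837 0.14786653 0.36590774] [ 0.98826777  0.12664569 -5.13916115] [ 0.02099738 -0.33160523  0.02630187] 0.001963625972530079
```

Emit:
carry_out(steps=[0, 0, 0, 0, 0, 0, 0.02, 0, 0, 0, 0, 0, 0, 0.02, 0, 0, 0, 0, 0, 0, 0.02, 0, 0, 0, 0, 0, 0, 0.02, 0, 0, 0, 0, 0, 0, 0.02, 0, 0, 0, 0, 0, 0, 0.02, 0, 0, 0, 0, 0, 0, 0.02, 0, 0, 0, 0, 0, 0, 0.02, 0, 0, 0, 0, 0, 0, 0.02, 0, 0, 0, 0, 0, 0, 0.02, 0, 0, 0, 0, 0, 0, 0.02, 0, 0, 0, 0, 0, 0, 0.02, 0, 0, 0, 0, 0, 0, 0.02, 0, 0, 0, 0, 0, 0, 0.02, 0, 0, 0, 0, 0, 0, 0.02, 0, 0, 0, 0, 0, 0, 0.02, 0, 0, 0, 0, 0, 0, 0.02, 0, 0, 0, 0, 0, 0, 0.02, 0, 0, 0, 0, 0, 0, 0.02, 0, 0, 0, 0, 0, 0, 0.02])

```text
time_s: 29.15
eef_pos: [0.5358, 0.1479, 0.3659]
eef_rot: [-0.0, 0.687, 0.727, 0.0]
wrist_force: [0.1, 0.7, -3.3]
opening: 0.064
grasp_force: 59.2
```

```bash
python3 - <<'E'
from h import *
L=lambda n:cv2.imread(f'pics/{n}.png').astype(int)
b=snap('scene','s9');d=np.abs(L('s9')-L('s0')).max(2)
print((d>25).sum(),(d>40).sum())
t=snap('top','t9');a=L('t9');t0=L('top0')
for n,(u,v) in dict(dish=(190,258),hasp=(294,248),sink=(289,216)).items(): print(n,np.abs(a-t0)[v-12:v+12,u-9:u+9].mean())
for n in range(3): o=ctrl.get_obs();print(o['torque'],o['wrist_force'],o['grasp_force'])
E
```

```text
35 0
dish 49.55941358024691
hasp 11.08641975308642
sink 8.840277777777779
[-0.00673519 -0.5013658  -0.01049802] [ 0.08615261 -0.17685399 -4.09500514] 59.303934090421535
[-0.00673519 -0.5013658  -0.01049802] [ 0.08615261 -0.17685399 -4.09500514] 59.303934090421535
[-0.00673519 -0.5013658  -0.01049802] [ 0.08615261 -0.17685399 -4.09500514] 59.303934090421535
```

```bash
python3 - <<'E'
from h import *
L=lambda n:cv2.imread(f'pics/{n}.png').astype(int)
D=lambda a,b:(np.abs(L(a)-L(b)).max(2)>25)
print(D('s0','s1').sum(),D('s0','s5').sum(),D('s0','s9').sum())
if D('s0','s9').sum()<3*D('s0','s1').sum()+30: print(ctrl.hand_in())
else: print(np.argwhere(D('s0','s9')).T)
E
```

```text
23 31 35
the job is handed in; nothing more can be done
None
```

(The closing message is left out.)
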